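# Put the modelling paddle away and slide the tool case shut

### The arm

A 7-joint arm with a two-finger parallel gripper is mounted at the origin on the work surface. World frame = base frame: x ahead of the robot, y to its left, z up, the work surface at z = 0. Lengths are in mm, angles in rad, forces in N, time in s.
With the tool pointing down it reaches from about 425 to 925 mm from the base axis. Payload 6.8 kg.
Tool frame: the origin (TCP) lies at the very end of the fingers, on their centre line; the grasp point (between the pads) lies 19 mm behind it (ctrl.tcp_to_grasp is the z of the grasp point in the tool frame, in mm); z points along the fingers, y is the line along which they close (so a half turn about z gives the same grasp; the last joint's range is limited). The gripper opens to 85 mm and grips with 20 to 120 N. Pads are 22 mm wide; open, the fingers measure 114 mm over their backs; the gripper's body (76 mm by 85 mm) begins 54 mm behind the grasp point. The pads swing forward as they close: fully open they stand 13 mm farther back than shut.
Start: joints at [-1.294, 0.477, 0.022, 1.555, -0.011, 1.109, -0.083], TCP at [253.375, 625.658, 231.308] pointing down, gripper open.
Joint ranges: [-2.96, 2.96], [-0.34, 2.1], [-1.41, 1.46], [0.24, 2.44], [-1.37, 4.51], [0.17, 1.92], [-2.96, 2.96]. Speed limits (rad/s): [2.39, 2.39, 3.14, 3.14, 3.14, 3.14, 3.14].

### API

Orientations are given as a rotation vector (axis times angle).
In Python, from station import ctrl gives the robot as it stands. The module is installed in compiled form; this text tells all that it offers.
- The arm moves only by the tool jog_arm, never from a script. Its argument "commands" is a list of rows, each an object of numbers: "wx", "wy", "wz": the turn, a rotation vector about the tool's x, y, z in degrees; "tx", "ty", "tz": the shift along the tool's x, y, z in m; "jaw": the finger opening in m, from 0 to 0.0854. In form: [{"wx": .., "wy": .., "wz": .., "tx": .., "ty": .., "tz": .., "jaw": ..}, ...]. A call has 1 to 12 rows; each row is the pose to reach, as a shift and turn from the pose commanded when the call began, along the tool's axes at that moment; what a row does not reach only later rows make up. A row lasts 1/12 s, in which the tool goes at most 41.7 mm and 7.16 degrees, less where a joint would pass 70% of its speed; a pose out of reach is approached as far as the arm can. A call with a gripper value outside its range is refused whole. The fingers move at their own pace and stop on an object; "force" is the grip in N (left out, the last holds). Time passes only in rows, so rows that repeat a pose let the fingers close. It gives the time, the measured TCP pose, the force, the opening and the grip force at its end, in the units of the state.
- ctrl.state(): the state, without advancing time (a new reading comes with each control period).
- ctrl.grab_frame(name): name is "scene" or "top" or "wrist"; returns (picture, depth): 400x640x3 uint8, red, green, blue; 400x640 float32, mm along the optical axis (not along the pixel's ray), 0 where there is no reading.
- ctrl.camera_params(name): a dict with "intrinsics" (3x3 intrinsics, pixels), "world_to_cam" (4x4, takes a point from world to camera coordinates). Camera axes: x right, y down, z forward; pixel columns grow to the right and rows downward; lengths in mm; the calibration is good to about 2 mm. A picture is of the moment at which its call begins: read the wrist's pose just before it. camera_params takes no time and is no camera call; for the wrist camera it gives the pose at the moment of the call.
- ctrl.finish_job(): hands the job in; it is judged then, once.
The state is a dict: "time_s": time; "joint_pos": joint angles; "qvel": joint speeds; "joint_efforts": joint torques, N m; "tcp_pos": TCP position; "ee_rot": TCP orientation; "contact_force": force on the tool from outside, world axes, zero at the start; "moment": the same for the moment, N m; "grip_width": opening from 0.0 (shut) to 1.0 (fully open); "finger_force": force on a finger pad.
Only numpy, scipy, OpenCV 4.12 (cv2) and the standard library are available. Lean on these libraries where they do the work, as an engineer would, in place of code of your own. Each camera call takes 0.05 s, during which the arm holds its last target. There are 200 camera calls.

### The job

The modelling is done for today: lay the pale wooden paddle flat on the felt in the wide bay of the slide-lid tool case, without dropping it in from a height, then slide the lid fully home so that the case is closed. Leave the other things on the bench where they stand.

Things in the scene. Friction and masses are not known exactly. Their poses are not given: they have to be found in the camera images.
- case: Tool case of mid-brown wood, 240 x 130 x 58 mm high, on rubber feet; it stays put when the lid is pushed. Origin: centre of its underside, on the bench; x along it, the way the lid slides open; y across; z up. Walls 9 mm; inside 222 x 112 mm, felt floor at z = 10 mm. Long sides and the end at x = -120 mm are 58 mm high; the end at x = +120 mm only 44 mm: the lid slides out over it.
- bay (a point): Point on the grey felt floor of the empty wide bay, at x = -39, y = 15, z = 10 mm in the case's frame; axes as the case's. The wide bay spans y = -26 to 56 mm, its inner end wall is at x = -111 mm. A 4 mm thick, 12 mm high divider (y = -28 mm) parts it from the narrow bay (y = -56 to -30 mm), which holds two fixed loop tools, 10 mm thick.
- lid (a joint): How far the lid is slid open along the case's +x, in m: 0 = fully home at its stop, 0.19 = most open. Starts 0.15 to 0.185 open; the compartment is then uncovered from x = -111 mm to x = joint value - 116 mm. About 2 N of friction plus 6 N per m/s of drag; no spring or catch, it stays where it is left.
- lid_end (a point): Middle of the lid's outer end edge, at half its thickness. The lid is a flat pale wooden board 236 x 118 x 6 mm, running in grooves in the long sides of the case; its top face is 51 mm above the bench, 7 mm below the tops of the sides. Axes as the case's.
- lid_pull (a point): Centre of the dark wooden batten fixed across the top of the lid as its pull, 22 mm from the outer end: 12 mm along the slide, 70 mm across, 16 mm high (8 mm above and below this point, standing on the lid). Axes as the case's: x is the opening direction. It can be pinched from above or pushed.
- paddle: Small modelling paddle of pale boxwood with a brass pin in the handle, 112 mm long, about 60 g, lying flat on the bench. Origin: centre of its underside. x: along it, towards the blade; z up. Handle from x = -56 to +6 mm, 22 mm wide and 18 mm high; blade from there to x = +56 mm, 34 mm wide, round-ended and 12 mm high. It balances at about x = 0; it grips well across the handle at x = -6 mm.
- paddle_mid (a point): Middle of the paddle, 9 mm above its origin.
- rib: Bystander: flat red kidney scraper with a small black dot on top, 96 x 40 x 8 mm, on the bench. It may lie in the place where the paddle lay another day. Origin: centre of its underside, x along it.
- bowl: Bystander: dark steel bowl, 116 mm across, 52 mm high. Origin: centre of its underside.
- cauldron: Bystander: small brass cauldron on three feet, 80 mm across, 68 mm high. Origin: on the bench under its centre.
- torch: Bystander: gas torch, orange-red cartridge 92 mm across with black shoulder and brass valve, 176 mm high. Origin: centre of its underside.
- pebble: Bystander: pale round pebble, 76 mm across, 32 mm high. Origin: centre of its underside.
There are look-alikes about, which are no part of the job. Several things look just like the paddle: the one meant starts nearest to the robot's base.

How it is judged:
By the outcome, as a careful person would: the job done as asked, in the order asked, and still so for the second after the job is handed in, with the robot touching nothing.
It also fails if it takes over 50 s, if anything falls off the work surface, if the arm or the gripper's body presses on something with over 40 N, if the wrist force passes 120 N, or if a joint passes its speed limit or range.

## Working session

There is one attempt and no reset: what is moved stays moved. The work goes in short steps, Python scripts to look and compute and a tool call to move; the robot and the scene stay as the last step left them, time stands still between calls to the robot, and variables do not carry over. Pictures are saved under pics/ and viewed, at most 10 in all, crops included, and the job is handed in when it is done.

Besides the shell and the picture viewer there is one more tool, called after "Emit:" as name(argument=value, ...) on one line, values as JSON. jog_arm: Moves the arm, as the interface text tells. Its arguments: {"type":"object","properties":{"commands":{"type":"array"},"force":{"type":"number"}},"required":["commands"]}

```bash
mkdir -p pics; cat > h.py <<'E'
import numpy as np, cv2
from station import ctrl
def grab(n):
    p=ctrl.camera_params(n); im,d=ctrl.grab_frame(n)
    return im,d,np.array(p["intrinsics"]),np.array(p["world_to_cam"])
def cloud(d,K,W):
    v,u=np.mgrid[:d.shape[0],:d.shape[1]]
    c=np.stack([(u-K[0,2])/K[0,0]*d,(v-K[1,2])/K[1,1]*d,d],-1)
    return (c-W[:3,3])@W[:3,:3]
def ray(u,v,K,W,z):
    r=W[:3,:3].T@np.linalg.inv(K)@[u,v,1]; o=-W[:3,:3].T@W[:3,3]
    return o+r*(z-o[2])/r[2]
E
python3 - <<'E'
from h import *
for n in("top","scene"):
    im,d,K,W=grab(n); np.savez(f"{n}.npz",im=im,d=d,K=K,W=W)
    cv2.imwrite(f"pics/{n}0.png",im[...,::-1]); print(n,K.tolist(),W.round(3).tolist())
s=ctrl.state(); print(s["tcp_pos"],s["ee_rot"],s["time_s"],s["grip_width"])
E
```

```text
top [[386.17635347275615, 0.0, 314.3348694283947], [0.0, 386.17635347275615, 203.21788668440684], [0.0, 0.0, 1.0]] [[-0.016, -0.999, -0.031, -47.076], [-0.981, 0.021, -0.193, 642.398], [0.193, 0.027, -0.981, 1054.605], [0.0, 0.0, 0.0, 1.0]]
scene [[514.771779371623, 0.0, 326.84543444489947], [0.0, 514.771779371623, 202.8029676319795], [0.0, 0.0, 1.0]] [[0.771, 0.637, 0.008, -445.898], [0.377, -0.447, -0.811, -188.403], [-0.513, 0.628, -0.585, 1894.06], [0.0, 0.0, 0.0, 1.0]]
[253.17179481 625.14301848 230.42678056] [-6.00621691e-01 -3.08343721e+00  2.59422497e-03] 0.1 0.9995162067803127
```

View pics/top0.png

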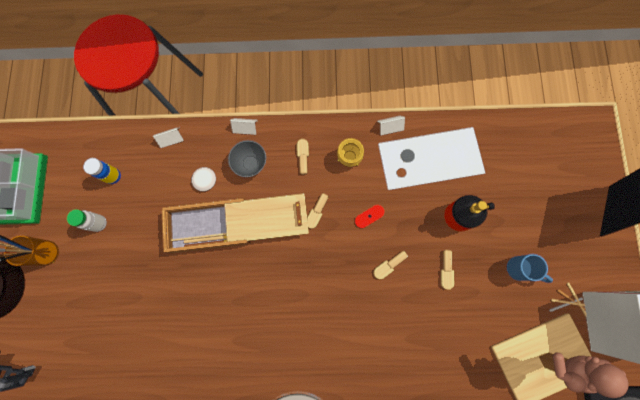

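View pics/scene0.png

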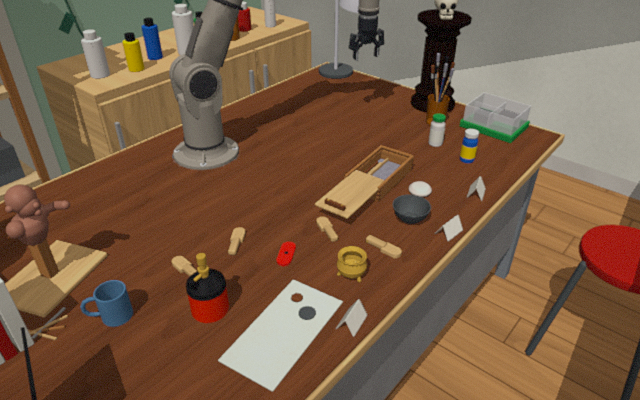

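The top view shows four paddle-like things at about (390,265), (447,270), (318,210) and (303,157). The case is at (235,222), with its lid open towards image right (-y) and the pull at (299,213). The scene view agrees. Next I measure the positions.

```bash
python3 - <<'E'
from h import *
Z=np.load("top.npz"); im,d,K,W=[Z[k] for k in("im","d","K","W")]
P=cloud(d,K,W)
hsv=cv2.cvtColor(im,cv2.COLOR_RGB2HSV)
print("hsv blade",hsv[270,383],hsv[265,395],"table",hsv[300,300],"lid",hsv[220,260], "z",P[270,383],P[300,300],P[220,260])
m=((hsv[...,0]<28)&(hsv[...,0]>10)&(hsv[...,2]>150)).astype(np.uint8)
n,L,st,c=cv2.connectedComponentsWithStats(m)
for i in range(1,n):
    if 60<st[i,4]<900 and 130<c[i][1]<300:
        ys,xs=np.where(L==i); Q=np.array([ray(x,y,K,W,14) for x,y in zip(xs,ys)])[:,:2]
        r=cv2.minAreaRect(Q.astype(np.float32)); mu=Q.mean(0)
        e=np.linalg.svd(Q-mu,full_matrices=False)[2][0]
        print(st[i],"c",c[i].round(),"rect",np.round(r[0]),np.round(r[1]),round(r[2],1),"dist",round(np.hypot(*r[0])),"ax",e.round(3),"ang",round(np.degrees(np.arctan2(e[1],e[0])),1),"zmed",np.median(P[L==i][:,2]).round(1))
# case
box=np.zeros(m.shape,bool); box[180:265,150:318]=1
z=P[...,2]
for name,mk in (("rim",box&(abs(z-58)<4)),("lid",box&(abs(z-51)<2.5)),("pull",box&(z>61)&(z<75)),("all",box&(z>35)&(z<75))):
    Q=P[mk][:,:2].astype(np.float32); r=cv2.minAreaRect(Q); print(name,len(Q),r,"bp",cv2.boxPoints(r).round().tolist())
cv2.imwrite("pics/crop.png",cv2.resize(im[170:300,150:470,::-1],(800,325),interpolation=cv2.INTER_CUBIC))
E
```

```text
hsv blade [ 21  98 226] [ 17 119 200] table [ 10 161 136] lid [ 21  98 226] z [ 449.07354882 -254.73784939    9.00551421] [367.25698864 -11.2823911    2.67248936] [597.36004263 100.09055283  50.2911789 ]
[ 98 127 100  21 554] c [160. 136.] rect [876. 469.] [318.  67.] 88.4 dist 994 ax [0.073 0.997] ang 85.8 zmed 11.3
[ 69 131  30   5  80] c [ 84. 133.] rect [895. 675.] [12. 94.] 3.4 dist 1121 ax [ 0.074 -0.997] ang -85.8 zmed -0.0
[297 138  13  36 335] c [303. 154.] rect [803. -25.] [ 37. 113.] 89.6 dist 803 ax [-1.    -0.029] ang -178.3 zmed 13.1
[338 138  26  28 506] c [351. 151.] rect [ 812. -172.] [77. 87.] 87.7 dist 830 ax [-0.852 -0.524] ang -148.4 zmed 49.5
[108 164  10  16 105] c [113. 173.] rect [766. 570.] [51. 28.] 5.1 dist 955 ax [-0.962 -0.271] ang -164.3 zmed 43.0
[492 165  64   7 272] c [524. 167.] rect [ 745. -692.] [188.  19.] 88.6 dist 1017 ax [-0.021 -1.   ] ang -91.2 zmed -0.3
[175 167  48  24 323] c [202. 178.] rect [733. 296.] [ 74. 142.] 11.6 dist 790 ax [0.127 0.992] ang 82.7 zmed 20.1
[344 169  39   8 213] c [365. 172.] rect [ 743. -208.] [116.  22.] 88.6 dis
[... 2263 characters left out ...]
889 ((594.45263671875, 174.6104278564453), (130.27651977539062, 419.7191162109375), 5.603026390075684) bp [[509.0, 377.0], [550.0, -41.0], [680.0, -28.0], [639.0, 390.0]]
lid 2394 ((594.7779541015625, 174.47784423828125), (130.83082580566406, 420.1494140625), 5.776761054992676) bp [[509.0, 377.0], [551.0, -41.0], [681.0, -28.0], [639.0, 390.0]]
pull 157 ((592.5714111328125, 180.4954833984375), (128.3794708251953, 400.191650390625), 5.413824081420898) bp [[510.0, 374.0], [548.0, -25.0], [675.0, -13.0], [638.0, 386.0]]
all 4104 ((625.3651123046875, 177.52963256835938), (192.9081573486328, 419.9966735839844), 5.577905654907227) bp [[509.0, 377.0], [550.0, -41.0], [742.0, -22.0], [701.0, 396.0]]
```

View pics/crop.png

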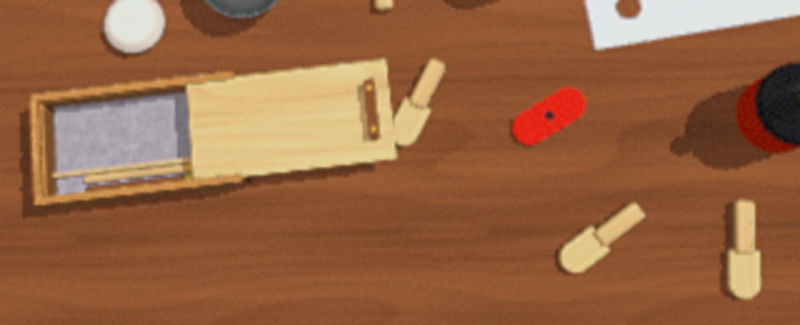

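The crop shows the case with its lid most of the way open and the pull at crop (370,110). The target paddle is at crop (600,240), about (465,-277) mm in the world, with its blade pointing lower left. First I move above the case for a closer wrist view.

Emit:
jog_arm(commands=[{"tx":-0.037,"ty":-0.017,"tz":-0.006,"wz":5},{"tx":-0.074,"ty":-0.035,"tz":-0.012,"wz":10},{"tx":-0.111,"ty":-0.052,"tz":-0.018,"wz":15},{"tx":-0.148,"ty":-0.07,"tz":-0.024,"wz":21},{"tx":-0.185,"ty":-0.087,"tz":-0.03,"wz":26},{"tx":-0.222,"ty":-0.105,"tz":-0.036,"wz":31},{"tx":-0.259,"ty":-0.122,"tz":-0.042,"wz":36},{"tx":-0.296,"ty":-0.14,"tz":-0.048,"wz":41},{"tx":-0.333,"ty":-0.157,"tz":-0.054,"wz":47},{"tx":-0.37,"ty":-0.174,"tz":-0.06,"wz":52},{"tx":-0.407,"ty":-0.192,"tz":-0.066,"wz":57},{"tx":-0.444,"ty":-0.209,"tz":-0.07,"wz":62}])

```text
schema error: expected keys wx, wy, wz, tx, ty, tz, jaw
```

```bash
python3 - <<'E'
from h import *
s=ctrl.state(); print({k:np.round(s[k],3) for k in("time_s","joint_pos","tcp_pos","ee_rot","qvel")})
im,d,K,W=grab("wrist"); np.savez("w1.npz",im=im,d=d,K=K,W=W); cv2.imwrite("pics/w1.png",im[...,::-1])
print("cam",-W[:3,:3].T@W[:3,3],W[2,:3])
E
```

```text
{'time_s': np.float64(0.1), 'joint_pos': array([-1.294,  0.478,  0.022,  1.556, -0.011,  1.109, -0.083]), 'tcp_pos': array([253.172, 625.143, 230.427]), 'ee_rot': array([-6.010e-01, -3.083e+00,  3.000e-03]), 'qvel': array([-0.   , -0.001,  0.001, -0.001, -0.   , -0.001, -0.001])}
cam [190.67062177 650.56236341 373.23269865] [ 0.24533362 -0.10050732 -0.96421455]
```

View pics/w1.png

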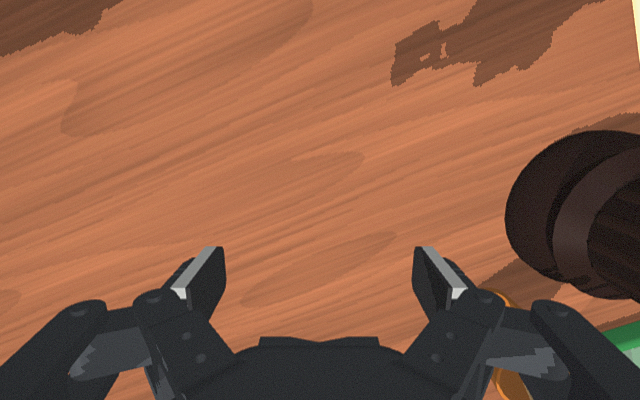

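The move was refused because every row needs all seven keys. The wrist picture shows only bare bench and the lamp foot, and the camera looks towards tool +x.

Emit:
jog_arm(commands=[{"wx":0,"wy":0,"wz":62,"tx":-0.472,"ty":-0.262,"tz":-0.07,"jaw":0.085},{"wx":0,"wy":0,"wz":62,"tx":-0.472,"ty":-0.262,"tz":-0.07,"jaw":0.085},{"wx":0,"wy":0,"wz":62,"tx":-0.472,"ty":-0.262,"tz":-0.07,"jaw":0.085},{"wx":0,"wy":0,"wz":62,"tx":-0.472,"ty":-0.262,"tz":-0.07,"jaw":0.085},{"wx":0,"wy":0,"wz":62,"tx":-0.472,"ty":-0.262,"tz":-0.07,"jaw":0.085},{"wx":0,"wy":0,"wz":62,"tx":-0.472,"ty":-0.262,"tz":-0.07,"jaw":0.085},{"wx":0,"wy":0,"wz":62,"tx":-0.472,"ty":-0.262,"tz":-0.07,"jaw":0.085},{"wx":0,"wy":0,"wz":62,"tx":-0.472,"ty":-0.262,"tz":-0.07,"jaw":0.085},{"wx":0,"wy":0,"wz":62,"tx":-0.472,"ty":-0.262,"tz":-0.07,"jaw":0.085},{"wx":0,"wy":0,"wz":62,"tx":-0.472,"ty":-0.262,"tz":-0.07,"jaw":0.085},{"wx":0,"wy":0,"wz":62,"tx":-0.472,"ty":-0.262,"tz":-0.07,"jaw":0.085},{"wx":0,"wy":0,"wz":62,"tx":-0.472,"ty":-0.262,"tz":-0.07,"jaw":0.085}])

```text
time_s: 1.15
tcp_pos: [565.6, 238.1, 295.8]
ee_rot: [-2.103, -2.334, 0.0]
contact_force: [-0.2, 0.1, -0.0]
grip_width: 0.996
finger_force: 0.0
```

```bash
cat >> h.py <<'E'
from scipy.spatial.transform import Rotation as Ro
def st():
    s=ctrl.state(); R=Ro.from_rotvec(s["ee_rot"]).as_matrix()
    print("t",round(s["time_s"],2),"tcp",np.round(s["tcp_pos"],1),"yawx",np.degrees(np.arctan2(R[1,0],R[0,0])).round(1),"tilt",R[:,2].round(3),"j",np.round(s["joint_pos"],2),"F",np.round(s["contact_force"],1),"grip",round(s["grip_width"],3),s["finger_force"])
    return np.array(s["tcp_pos"]),R
def to(goal,yawx):
    p,R=st(); dl=R.T@(np.array(goal)-p)
    t=np.radians(yawx); G=np.array([[np.cos(t),np.sin(t),0],[np.sin(t),-np.cos(t),0],[0,0,-1]]).T
    print("shift m",(dl/1000).round(4),"turn deg",np.degrees(Ro.from_matrix(R.T@G).as_rotvec()).round(1))
E
python3 - <<'E'
from h import *
st()
im,d,K,W=grab("wrist"); np.savez("w1.npz",im=im,d=d,K=K,W=W); cv2.imwrite("pics/w2.png",im[...,::-1])
E
```

```text
t 1.15 tcp [565.6 238.1 295.8] yawx 96.0 tilt [-0.  0. -1.] j [-0.81  0.34  0.41  1.65 -0.14  1.18 -0.27] F [-0.2  0.1 -0. ] grip 0.996 0.0
```

View pics/w2.png

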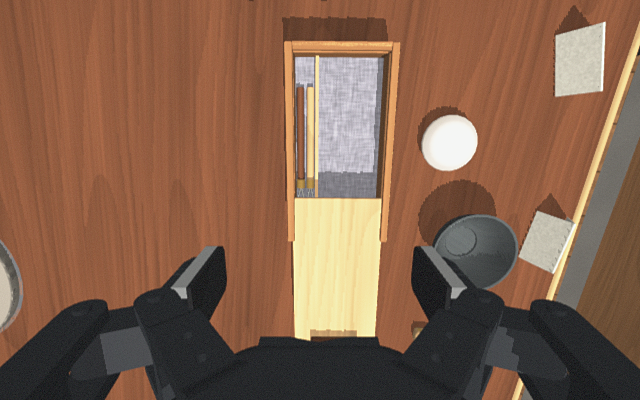

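The wrist view shows the empty bay at about (350,110), the divider at u≈318, the tools on the left and the lid's edge at row 198. The case's outer back corners are at about (285,42) and (400,42), and its long sides end at row 241. I fit the case with these.

```bash
python3 - <<'E'
from h import *
Z=np.load("w1.npz"); im,d,K,W=[Z[k] for k in("im","d","K","W")]
P=cloud(d,K,W); z=P[...,2]
box=np.zeros(z.shape,bool); box[30:255,270:415]=1
mk=(box&(z>54.5)&(z<62)).astype(np.uint8)
n,L,s,c=cv2.connectedComponentsWithStats(mk); i=1+s[1:,4].argmax(); print(s[i])
ys,xs=np.where(L==i); Q=P[ys,xs]; r=cv2.minAreaRect(Q[:,:2].astype(np.float32)); print(r,np.median(Q[:,2]),cv2.boxPoints(r).round(1).tolist())
R=np.array([ray(x,y,K,W,58) for x,y in zip(xs,ys)])[:,:2].astype(np.float32); r=cv2.minAreaRect(R); print(r,cv2.boxPoints(r).round(1).tolist())
B=cv2.boxPoints(r); 
l=(z>48)&(z<53); ys,xs=np.where(l[150:330,295:378]); Q=P[ys+150,xs+295]
print("lid edge y max",np.percentile(Q[:,1],[99,99.8]),np.median(Q[:,2]), ray(338,198,K,W,51))
to([592,140,250],95)
E
```

```text
[ 284   41  117  201 4017]
((587.6695556640625, 264.29443359375), (130.3541717529297, 239.8597869873047), 5.467313766479492) 57.994044751340674 [[511.3999938964844, 377.5], [534.2000122070312, 138.6999969482422], [664.0, 151.10000610351562], [641.0999755859375, 389.8999938964844]]
((587.4938354492188, 264.4894714355469), (129.52975463867188, 238.92642211914062), 5.46581506729126) [[511.6000061035156, 377.20001220703125], [534.4000244140625, 139.39999389648438], [663.2999877929688, 151.6999969482422], [640.5999755859375, 389.6000061035156]]
lid edge y max [201.16754719 204.44695426] 50.94151557310987 [594.09256911 201.47206469  51.        ]
t 1.2 tcp [571.6 228.3 297.4] yawx 95.3 tilt [ 0.005 -0.004 -1.   ] j [-0.8   0.34  0.42  1.65 -0.14  1.18 -0.26] F [ 4.  -6.3  1.6] grip 0.998 0.0
shift m [-0.0896  0.0119  0.0479] turn deg [0.3 0.3 0.3]
```

Emit:
jog_arm(commands=[{"wx":0,"wy":0,"wz":-30,"tx":-0.49,"ty":-0.153,"tz":0.05,"jaw":0.085},{"wx":0,"wy":0,"wz":-30,"tx":-0.49,"ty":-0.153,"tz":0.05,"jaw":0.085},{"wx":0,"wy":0,"wz":-30,"tx":-0.49,"ty":-0.153,"tz":0.05,"jaw":0.085},{"wx":0,"wy":0,"wz":-30,"tx":-0.49,"ty":-0.153,"tz":0.05,"jaw":0.085},{"wx":0,"wy":0,"wz":-30,"tx":-0.49,"ty":-0.153,"tz":0.05,"jaw":0.085},{"wx":0,"wy":0,"wz":-30,"tx":-0.49,"ty":-0.153,"tz":0.05,"jaw":0.085},{"wx":0,"wy":0,"wz":-30,"tx":-0.49,"ty":-0.153,"tz":0.05,"jaw":0.085},{"wx":0,"wy":0,"wz":-30,"tx":-0.49,"ty":-0.153,"tz":0.05,"jaw":0.085},{"wx":0,"wy":0,"wz":-30,"tx":-0.49,"ty":-0.153,"tz":0.05,"jaw":0.085},{"wx":0,"wy":0,"wz":-30,"tx":-0.49,"ty":-0.153,"tz":0.05,"jaw":0.085},{"wx":0,"wy":0,"wz":-30,"tx":-0.49,"ty":-0.153,"tz":0.05,"jaw":0.085},{"wx":0,"wy":0,"wz":-30,"tx":-0.49,"ty":-0.153,"tz":0.05,"jaw":0.085}])

```text
time_s: 2.2
tcp_pos: [465.9, -249.0, 247.0]
ee_rot: [1.427, 2.799, 0.001]
contact_force: [1.0, -0.7, -0.2]
grip_width: 0.995
finger_force: 0.0
```

Emit:
jog_arm(commands=[{"wx":0,"wy":0,"wz":0,"tx":0,"ty":0,"tz":0,"jaw":0.085},{"wx":0,"wy":0,"wz":0,"tx":0,"ty":0,"tz":0,"jaw":0.085},{"wx":0,"wy":0,"wz":0,"tx":0,"ty":0,"tz":0,"jaw":0.085}])

```text
time_s: 2.45
tcp_pos: [466.7, -246.9, 246.9]
ee_rot: [-1.427, -2.798, -0.001]
contact_force: [-0.0, 0.7, -0.4]
grip_width: 0.992
finger_force: 0.0
```

```bash
cat > pad.py <<'E'
from h import *
im,d,K,W=grab("wrist"); np.savez("w3.npz",im=im,d=d,K=K,W=W); cv2.imwrite("pics/w3.png",im[...,::-1])
P=cloud(d,K,W); z=P[...,2]; hsv=cv2.cvtColor(im,cv2.COLOR_RGB2HSV)
m=((z>6)&(z<24)&(hsv[...,0]>12)&(hsv[...,0]<30)&(hsv[...,2]>130)).astype(np.uint8)
n,L,s,c=cv2.connectedComponentsWithStats(m)
for i in range(1,n):
    if s[i,4]>300:
        Q=P[L==i]; r=cv2.minAreaRect(Q[:,:2].astype(np.float32)); b=cv2.boxPoints(r)
        h=Q[Q[:,2]>15.5][:,:2]; rh=cv2.minAreaRect(h.astype(np.float32)) if len(h)>20 else None
        print(s[i],r,"handle",rh)
to([468.4,-281.9,60],125)
E
python3 pad.py
```

```text
[ 494   79   51   92 2469] ((629.8746337890625, -64.45851135253906), (36.06800079345703, 111.55416870117188), 63.02143478393555) handle ((651.5097045898438, -76.60235595703125), (21.332996368408203, 60.46371078491211), 63.68540573120117)
[ 291  142   28   88 1873] ((465.08319091796875, -275.2904968261719), (33.062225341796875, 110.08058166503906), 34.27457046508789) handle ((479.4308166503906, -295.472412109375), (20.272186279296875, 59.10139846801758), 34.9157600402832)
[605 152  35  48 774] ((783.0328369140625, -27.595544815063477), (23.073022842407227, 75.64629364013672), 85.65045928955078) handle ((770.073974609375, -24.91952896118164), (49.20003128051758, 20.61256217956543), 0.987358808517456)
[   0  236   47  130 4753] ((247.03558349609375, -647.238525390625), (58.91372299194336, 205.7889404296875), 22.27654266357422) handle ((241.56414794921875, -634.4618530273438), (46.198089599609375, 157.69329833984375), 21.702186584472656)
[226 261  35  44 685] ((471.09747314453125, -438.34527587890625), (24.06394386291504, 66.71699523925781), 79.31002044677734) handle ((476.12255859375, -440.5627136230469), (20.616159439086914, 55.173770904541016), 85.5561752319336)
t 2.5 tcp [ 467.2 -246.1  246.9] yawx 126.1 tilt [-0.     0.001 -1.   ] j [-0.12  0.24  0.58  1.92 -0.15  1.03  1.16] F [-0.7 -0.2  0.5] grip 0.996 0.0
shift m [-0.0298 -0.0201  0.1869] turn deg [ 0.  -0.   1.1]
```

View pics/w3.png

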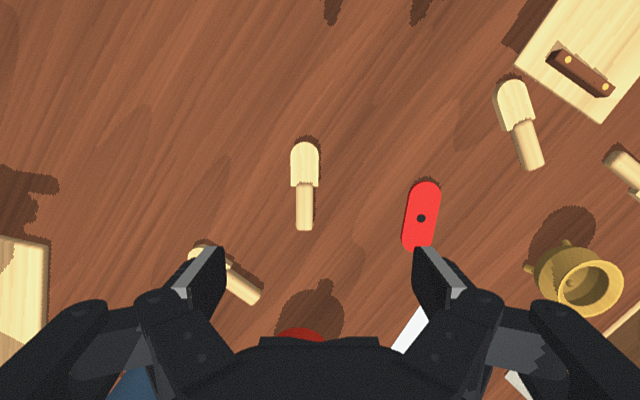

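The wrist picture shows the target paddle at (305,185), handle towards the gripper. The rib at (421,218) is clear of the fingers, and so is the look-alike at (240,275).

Emit:
jog_arm(commands=[{"wx":0,"wy":0,"wz":1.3,"tx":-0.028,"ty":-0.019,"tz":0.04,"jaw":0.085},{"wx":0,"wy":0,"wz":1.3,"tx":-0.028,"ty":-0.019,"tz":0.08,"jaw":0.085},{"wx":0,"wy":0,"wz":1.3,"tx":-0.028,"ty":-0.019,"tz":0.12,"jaw":0.085},{"wx":0,"wy":0,"wz":1.3,"tx":-0.028,"ty":-0.019,"tz":0.16,"jaw":0.085},{"wx":0,"wy":0,"wz":1.3,"tx":-0.028,"ty":-0.019,"tz":0.19,"jaw":0.085},{"wx":0,"wy":0,"wz":1.3,"tx":-0.028,"ty":-0.019,"tz":0.19,"jaw":0.085},{"wx":0,"wy":0,"wz":1.3,"tx":-0.028,"ty":-0.019,"tz":0.19,"jaw":0.085},{"wx":0,"wy":0,"wz":1.3,"tx":-0.028,"ty":-0.019,"tz":0.19,"jaw":0.085}])

```text
time_s: 3.17
tcp_pos: [469.4, -281.1, 58.9]
ee_rot: [1.456, 2.781, 0.001]
contact_force: [1.1, -0.6, -0.2]
grip_width: 0.999
finger_force: 0.0
```

```bash
python3 - <<'E'
from h import *
to([468.5,-280.1,4],124.8)
E
```

```text
t 3.17 tcp [ 469.4 -281.1   58.9] yawx 124.7 tilt [ 0.002 -0.001 -1.   ] j [ 0.07  0.54  0.47  2.02 -0.39  0.66  1.39] F [ 1.1 -0.6 -0.2] grip 0.999 0.0
shift m [ 0.0014 -0.0002  0.0549] turn deg [ 0.1  0.1 -0.1]
```

Emit:
jog_arm(commands=[{"wx":0,"wy":0,"wz":0,"tx":0.001,"ty":0,"tz":0.025,"jaw":0.085},{"wx":0,"wy":0,"wz":0,"tx":0.001,"ty":0,"tz":0.045,"jaw":0.085},{"wx":0,"wy":0,"wz":0,"tx":0.001,"ty":0,"tz":0.055,"jaw":0.085},{"wx":0,"wy":0,"wz":0,"tx":0.001,"ty":0,"tz":0.055,"jaw":0.06},{"wx":0,"wy":0,"wz":0,"tx":0.001,"ty":0,"tz":0.055,"jaw":0.04},{"wx":0,"wy":0,"wz":0,"tx":0.001,"ty":0,"tz":0.055,"jaw":0.01},{"wx":0,"wy":0,"wz":0,"tx":0.001,"ty":0,"tz":0.055,"jaw":0.01},{"wx":0,"wy":0,"wz":0,"tx":0.001,"ty":0,"tz":0.055,"jaw":0.01},{"wx":0,"wy":0,"wz":0,"tx":0.001,"ty":0,"tz":0.055,"jaw":0.01},{"wx":0,"wy":0,"wz":0,"tx":0.001,"ty":0,"tz":0.055,"jaw":0.01}], force=45)

```text
time_s: 4.0
tcp_pos: [468.1, -281.1, 3.8]
ee_rot: [1.458, 2.78, 0.001]
contact_force: [-1.4, 1.5, 8.7]
grip_width: 0.358
finger_force: 43.7
```

```bash
python3 - <<'E'
from h import *
st()
E
```

```text
t 4.0 tcp [ 468.1 -281.1    3.8] yawx 124.6 tilt [ 0.002 -0.001 -1.   ] j [ 0.12  0.63  0.4   2.04 -0.45  0.55  1.44] F [-1.4  1.5  8.7] grip 0.358 43.669393658638
```

Emit:
jog_arm(commands=[{"wx":0,"wy":0,"wz":0,"tx":0,"ty":0,"tz":-0.015,"jaw":0.01},{"wx":0,"wy":0,"wz":0,"tx":0,"ty":0,"tz":-0.04,"jaw":0.01},{"wx":0,"wy":0,"wz":0,"tx":0,"ty":0,"tz":-0.08,"jaw":0.01},{"wx":0,"wy":0,"wz":0,"tx":0,"ty":0,"tz":-0.12,"jaw":0.01},{"wx":0,"wy":0,"wz":0,"tx":0,"ty":0,"tz":-0.12,"jaw":0.01},{"wx":0,"wy":0,"wz":0,"tx":0,"ty":0,"tz":-0.12,"jaw":0.01},{"wx":0,"wy":0,"wz":0,"tx":0,"ty":0,"tz":-0.12,"jaw":0.01}], force=45)

```text
time_s: 4.58
tcp_pos: [467.2, -280.1, 122.4]
ee_rot: [1.458, 2.782, 0.001]
contact_force: [-0.4, 0.2, -1.5]
grip_width: 0.355
finger_force: 44.5
```

```bash
cat > held.py <<'E'
from h import *
p,R=st()
im,d,K,W=grab("wrist"); np.savez("w4.npz",im=im,d=d,K=K,W=W); cv2.imwrite("pics/w4.png",im[...,::-1])
P=(cloud(d,K,W)-p)@R; hsv=cv2.cvtColor(im,cv2.COLOR_RGB2HSV)   # tool frame
m=((P[...,2]>-35)&(P[...,2]<15)&(abs(P[...,1])<40)&(P[...,0]>-70)&(hsv[...,0]>12)&(hsv[...,0]<30)&(hsv[...,1]>50)&(hsv[...,2]>130)).astype(np.uint8)
n,L,s,c=cv2.connectedComponentsWithStats(m); i=1+s[1:,4].argmax(); Q=P[L==i]
print(s[i],cv2.minAreaRect(Q[:,:2].astype(np.float32)),Q.min(0),Q.max(0))
for a in range(0,70,8):
    q=Q[(Q[:,0]>a)&(Q[:,0]<a+8)]
    if len(q): print(a,len(q),np.percentile(q[:,1],[2,98]).round(1),np.median(q[:,2]).round(1))
E
python3 held.py
```

```text
t 4.58 tcp [ 467.2 -280.1  122.4] yawx 124.7 tilt [ 0.001  0.    -1.   ] j [ 0.    0.44  0.54  2.   -0.32  0.79  1.33] F [-0.4  0.2 -1.5] grip 0.355 44.525819420814514
[  279   125    79   216 11658] ((9.36166000366211, -0.3368091583251953), (34.05069351196289, 104.61276245117188), 89.57447814941406) [-43.02388413 -17.61078333 -15.67386191] [61.66840181 16.56483263  4.36513092]
0 790 [-10.7  10.6] -13.5
8 1179 [-16.3  13.4] -8.3
16 901 [-16.9  12.3] -7.7
24 998 [-16.8  11.7] -7.9
32 1288 [-16.8  15.4] -8.2
40 1356 [-16.1  15.6] -8.3
48 1323 [-15.4  14.2] -8.3
56 588 [-11.1  10. ] -8.3
```

View pics/w4.png

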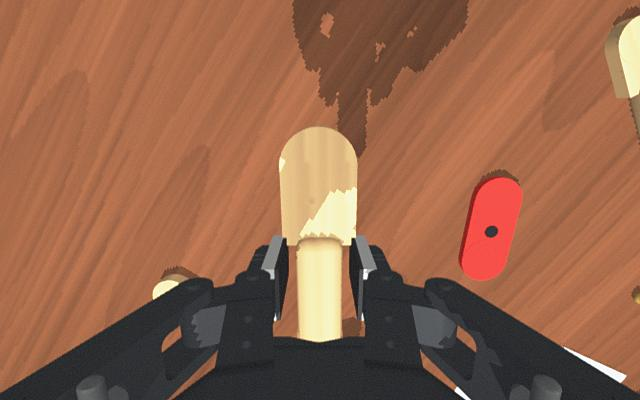

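The paddle is held level and straight, with the blade tip at (318,128) in the image. Its centre is about 5.7 mm ahead of the TCP. Next I carry it over the bay.

Emit:
jog_arm(commands=[{"wx":0,"wy":0,"wz":2,"tx":0.01,"ty":0.011,"tz":-0.03,"jaw":0.01},{"wx":0,"wy":0,"wz":29.2,"tx":0.401,"ty":0.438,"tz":-0.07,"jaw":0.01},{"wx":0,"wy":0,"wz":29.2,"tx":0.401,"ty":0.438,"tz":-0.07,"jaw":0.01},{"wx":0,"wy":0,"wz":29.2,"tx":0.401,"ty":0.438,"tz":-0.07,"jaw":0.01},{"wx":0,"wy":0,"wz":29.2,"tx":0.401,"ty":0.438,"tz":-0.07,"jaw":0.01},{"wx":0,"wy":0,"wz":29.2,"tx":0.401,"ty":0.438,"tz":-0.07,"jaw":0.01},{"wx":0,"wy":0,"wz":29.2,"tx":0.401,"ty":0.438,"tz":-0.07,"jaw":0.01},{"wx":0,"wy":0,"wz":29.2,"tx":0.401,"ty":0.438,"tz":-0.07,"jaw":0.01},{"wx":0,"wy":0,"wz":29.2,"tx":0.401,"ty":0.438,"tz":-0.07,"jaw":0.01},{"wx":0,"wy":0,"wz":29.2,"tx":0.401,"ty":0.438,"tz":-0.07,"jaw":0.01},{"wx":0,"wy":0,"wz":29.2,"tx":0.401,"ty":0.438,"tz":-0.07,"jaw":0.01},{"wx":0,"wy":0,"wz":29.2,"tx":0.401,"ty":0.438,"tz":-0.07,"jaw":0.01}])

```text
time_s: 5.63
tcp_pos: [568.9, 169.9, 181.4]
ee_rot: [-2.112, -2.324, 0.005]
contact_force: [-0.3, -1.2, -1.3]
grip_width: 0.352
finger_force: 44.7
```

Emit:
jog_arm(commands=[{"wx":0,"wy":0,"wz":0,"tx":0.035,"ty":0,"tz":0,"jaw":0.01},{"wx":0,"wy":0,"wz":0,"tx":0.06,"ty":0,"tz":0,"jaw":0.01},{"wx":0,"wy":0,"wz":0,"tx":0.06,"ty":0,"tz":0,"jaw":0.01},{"wx":0,"wy":0,"wz":0,"tx":0.06,"ty":0,"tz":0,"jaw":0.01}])

```text
time_s: 5.97
tcp_pos: [562.7, 229.5, 180.9]
ee_rot: [-2.108, -2.328, 0.005]
contact_force: [-0.1, -0.3, -0.2]
grip_width: 0.352
finger_force: 44.7
```

```bash
python3 - <<'E'
from h import *
to([599.2,298.9,70],95.5)
E
python3 held.py
```

```text
t 5.97 tcp [562.7 229.5 180.9] yawx 95.7 tilt [-0.003 -0.002 -1.   ] j [-0.94  0.48  0.61  1.8  -0.32  0.97 -0.1 ] F [-0.1 -0.3 -0.2] grip 0.352 44.71636891365051
shift m [0.0656 0.0436 0.1106] turn deg [-0.2  0.1  0.2]
t 5.97 tcp [562.7 229.5 180.9] yawx 95.7 tilt [-0.003 -0.002 -1.   ] j [-0.94  0.48  0.61  1.8  -0.32  0.97 -0.1 ] F [-0.1 -0.3 -0.2] grip 0.352 44.71636891365051
[  279   126    86   215 12578] ((9.151165008544922, 1.4370536804199219), (104.32263946533203, 39.05952072143555), 0.6227589845657349) [-43.1166392  -18.07028732 -15.55862539] [61.34212737 20.99123913  1.68006007]
0 816 [-11.2  10.9] -13.5
8 1346 [-16.2  15.6] -8.0
16 1208 [-16.4  15.8] -7.7
24 1269 [-16.5  15.7] -7.9
32 1332 [-16.9  15.7] -8.1
40 1418 [-17.   15.4] -8.2
48 1290 [-15.6  14. ] -8.3
56 559 [-11.2   9.6] -8.4
```

Lateral move first, then down.

Emit:
jog_arm(commands=[{"wx":0,"wy":0,"wz":0,"tx":0.03,"ty":0.02,"tz":0.0,"jaw":0.01},{"wx":0,"wy":0,"wz":0,"tx":0.055,"ty":0.037,"tz":0.01,"jaw":0.01},{"wx":0,"wy":0,"wz":0,"tx":0.066,"ty":0.044,"tz":0.03,"jaw":0.01},{"wx":0,"wy":0,"wz":0,"tx":0.066,"ty":0.044,"tz":0.06,"jaw":0.01},{"wx":0,"wy":0,"wz":0,"tx":0.066,"ty":0.044,"tz":0.09,"jaw":0.01},{"wx":0,"wy":0,"wz":0,"tx":0.066,"ty":0.044,"tz":0.11,"jaw":0.01},{"wx":0,"wy":0,"wz":0,"tx":0.066,"ty":0.044,"tz":0.11,"jaw":0.01},{"wx":0,"wy":0,"wz":0,"tx":0.066,"ty":0.044,"tz":0.11,"jaw":0.01},{"wx":0,"wy":0,"wz":0,"tx":0.066,"ty":0.044,"tz":0.11,"jaw":0.01}])

```text
time_s: 6.77
tcp_pos: [602.9, 296.4, 74.2]
ee_rot: [2.115, 2.322, 0.002]
contact_force: [0.3, 0.6, 0.1]
grip_width: 0.353
finger_force: 44.7
```

```bash
python3 - <<'E'
from h import *
to([599.2,298.9,14],95.5)
im,d,K,W=grab("wrist"); cv2.imwrite("pics/w5.png",im[...,::-1])
E
```

```text
t 6.77 tcp [602.9 296.4  74.2] yawx 95.3 tilt [ 0.002  0.    -1.   ] j [-0.9   0.7   0.52  1.71 -0.44  0.85 -0.1 ] F [0.3 0.6 0.1] grip 0.353 44.730695486068726
shift m [ 0.0028 -0.0035  0.0602] turn deg [ 0.1  0.  -0.2]
```

View pics/w5.png

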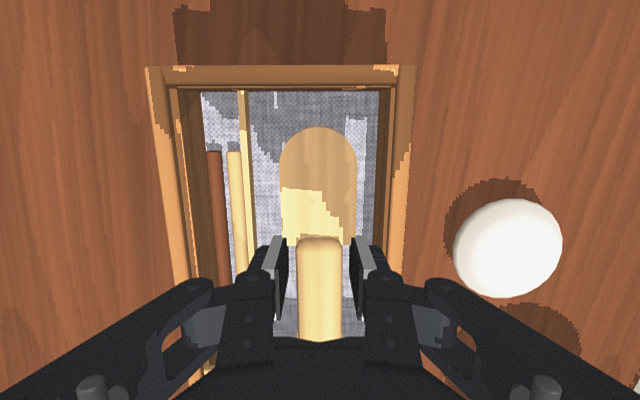

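The view shows the paddle over the bay, clear of the divider at u≈243. I check the finger-linkage width at rim height before lowering.

```bash
python3 - <<'E'
from h import *
p,R=st(); im,d,K,W=grab("wrist"); P=(cloud(d,K,W)-p)@R
g=(im.max(-1)<110)&(d>0)&(d<260)&(abs(P[...,0])<35)
for a in range(-110,10,10):
    q=P[g&(P[...,2]>a)&(P[...,2]<=a+10)]
    if len(q)>5: print(a,len(q),np.percentile(q[:,1],[1,99]).round(),np.percentile(q[:,0],[1,99]).round())
E
```

```text
t 6.82 tcp [603.2 297.   74.8] yawx 95.4 tilt [ 0.002  0.001 -1.   ] j [-0.9   0.7   0.52  1.71 -0.44  0.85 -0.1 ] F [ 0.6  0.3 -0.2] grip 0.352 44.73142862319946
-110 246 [-19.  19.] [19. 21.]
-100 8907 [-63.  62.] [10. 21.]
-90 14083 [-62.  61.] [ 1. 18.]
-80 11410 [-57.  56.] [-10.  18.]
-70 5407 [-53.  53.] [-12.  18.]
-60 7534 [-49.  48.] [-11.  14.]
-50 1757 [-44.  44.] [-5. 14.]
-40 904 [-25.  25.] [-10.  12.]
-30 648 [-29.  28.] [-10.  12.]
-20 526 [-29.  28.] [-10.  12.]
-10 184 [-27.  26.] [-10.  11.]
```

Emit:
jog_arm(commands=[{"wx":0,"wy":0,"wz":0,"tx":0.002,"ty":-0.0065,"tz":0.005,"jaw":0.01},{"wx":0,"wy":0,"wz":0,"tx":0.002,"ty":-0.0065,"tz":0.02,"jaw":0.01},{"wx":0,"wy":0,"wz":0,"tx":0.002,"ty":-0.0065,"tz":0.035,"jaw":0.01},{"wx":0,"wy":0,"wz":0,"tx":0.002,"ty":-0.0065,"tz":0.045,"jaw":0.01},{"wx":0,"wy":0,"wz":0,"tx":0.002,"ty":-0.0065,"tz":0.052,"jaw":0.01},{"wx":0,"wy":0,"wz":0,"tx":0.002,"ty":-0.0065,"tz":0.056,"jaw":0.01},{"wx":0,"wy":0,"wz":0,"tx":0.002,"ty":-0.0065,"tz":0.058,"jaw":0.01},{"wx":0,"wy":0,"wz":0,"tx":0.002,"ty":-0.0065,"tz":0.058,"jaw":0.01},{"wx":0,"wy":0,"wz":0,"tx":0.002,"ty":-0.0065,"tz":0.058,"jaw":0.01}])

```text
time_s: 7.62
tcp_pos: [595.5, 299.0, 15.1]
ee_rot: [2.113, 2.324, 0.001]
contact_force: [-0.1, 1.5, 0.1]
grip_width: 0.348
finger_force: 44.8
```

```bash
python3 - <<'E'
from h import *
st()
E
```

```text
t 7.62 tcp [595.5 299.   15.1] yawx 95.4 tilt [ 0.001  0.    -1.   ] j [-0.88  0.77  0.47  1.74 -0.48  0.75 -0.07] F [-0.1  1.5  0.1] grip 0.348 44.76712703704834
```

Emit:
jog_arm(commands=[{"wx":0,"wy":0,"wz":0,"tx":0,"ty":0,"tz":0.001,"jaw":0.01},{"wx":0,"wy":0,"wz":0,"tx":0,"ty":0,"tz":0.0015,"jaw":0.01},{"wx":0,"wy":0,"wz":0,"tx":0,"ty":0,"tz":0.0015,"jaw":0.01}])

```text
time_s: 7.87
tcp_pos: [595.6, 299.1, 14.0]
ee_rot: [2.113, 2.324, 0.002]
contact_force: [-0.2, -1.5, 2.4]
grip_width: 0.354
finger_force: 45.4
```

Touching at 2.4 N, so I open slightly and back out.

Emit:
jog_arm(commands=[{"wx":0,"wy":0,"wz":0,"tx":0,"ty":0,"tz":0,"jaw":0.032},{"wx":0,"wy":0,"wz":0,"tx":0,"ty":0,"tz":0,"jaw":0.037},{"wx":0,"wy":0,"wz":0,"tx":0,"ty":0,"tz":0,"jaw":0.037},{"wx":0,"wy":0,"wz":0,"tx":0,"ty":0,"tz":0,"jaw":0.037},{"wx":0,"wy":0,"wz":0,"tx":0,"ty":0,"tz":0,"jaw":0.037}])

```text
time_s: 8.28
tcp_pos: [594.9, 299.0, 13.3]
ee_rot: [-2.113, -2.325, 0.0]
contact_force: [-0.4, 0.3, -0.6]
grip_width: 0.436
finger_force: 0.0
```

Emit:
jog_arm(commands=[{"wx":0,"wy":0,"wz":0,"tx":0,"ty":0,"tz":-0.005,"jaw":0.037},{"wx":0,"wy":0,"wz":0,"tx":0,"ty":0,"tz":-0.015,"jaw":0.037},{"wx":0,"wy":0,"wz":0,"tx":0,"ty":0,"tz":-0.03,"jaw":0.037},{"wx":0,"wy":0,"wz":0,"tx":0,"ty":0,"tz":-0.06,"jaw":0.037},{"wx":0,"wy":0,"wz":0,"tx":0,"ty":0,"tz":-0.1,"jaw":0.037},{"wx":0,"wy":0,"wz":0,"tx":-0.04,"ty":0,"tz":-0.12,"jaw":0.037},{"wx":0,"wy":0,"wz":0,"tx":-0.08,"ty":0,"tz":-0.15,"jaw":0.037},{"wx":0,"wy":0,"wz":0,"tx":-0.12,"ty":0,"tz":-0.18,"jaw":0.037},{"wx":0,"wy":0,"wz":0,"tx":-0.16,"ty":0,"tz":-0.18,"jaw":0.037},{"wx":0,"wy":0,"wz":0,"tx":-0.16,"ty":0,"tz":-0.18,"jaw":0.037},{"wx":0,"wy":0,"wz":0,"tx":-0.16,"ty":0,"tz":-0.18,"jaw":0.037}])

```text
time_s: 9.2
tcp_pos: [611.8, 132.9, 196.9]
ee_rot: [2.121, 2.312, 0.004]
contact_force: [1.0, -0.8, -0.1]
grip_width: 0.434
finger_force: 0.0
```

```bash
python3 - <<'E'
from h import *
st()
im,d,K,W=grab("wrist"); cv2.imwrite("pics/w6.png",im[...,::-1])
P=cloud(d,K,W); hsv=cv2.cvtColor(im,cv2.COLOR_RGB2HSV)
c=np.array([587.5,264.4]); X=np.array([.0953,-.9954]); Y=np.array([.9954,.0953])
q=P[...,:2]-c; cx=q@X; cy=q@Y; z=P[...,2]
m=(cx>-109)&(cx<55)&(cy>-24)&(cy<53)&(z>17)&(z<40)&(hsv[...,0]<30)&(hsv[...,1]>50)
for n,mm in(("paddle",m),("handle",m&(z>25))):
    print(n,mm.sum(),np.percentile(cx[mm],[1,99]),np.percentile(cy[mm],[1,99]),np.percentile(z[mm],[1,50,99]))
l=(abs(z-51)<1.5)&(abs(cy)<40)&(hsv[...,2]>150); print("lid inner edge",np.percentile(cx[l],[.2,.5,1,99.5]))
b=(z>60)&(z<72)&(cx>150)&(cx<320)&(abs(cy)<50); print("pull",b.sum(),np.percentile(cx[b],[1,50,99]) if b.any() else 0, np.percentile(cy[b],[1,99]) if b.any() else 0)
E
```

```text
t 9.2 tcp [611.8 132.9 196.9] yawx 94.9 tilt [ 0.004 -0.001 -1.   ] j [-0.77  0.49  0.63  1.75 -0.33  1.01  0.06] F [ 1.  -0.8 -0.1] grip 0.434 0.0
paddle 1357 [-28.88211299  16.38080217] [ 0.55861227 22.01821771] [21.33930066 27.71812618 29.87051884]
handle 1248 [-28.86539488  15.39019185] [ 1.10938741 21.12901751] [25.18876824 27.83568702 29.9195754 ]
lid inner edge [ 63.56157545  64.05896859  64.83566173 296.84267589]
pull 903 [270.28833258 273.88953313 282.46451025] [-33.44492039  34.22662331]
```

View pics/w6.png

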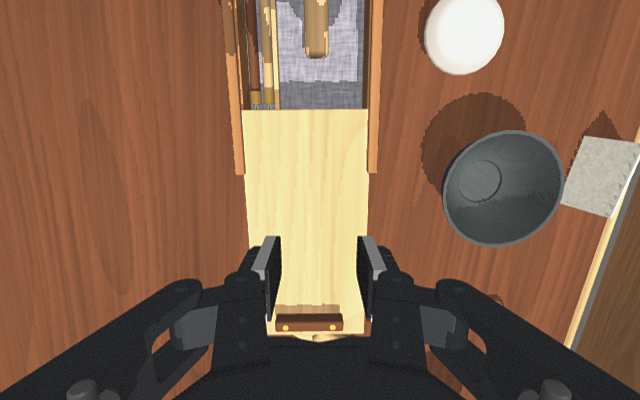

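The paddle lies flat (handle top at z≈28 mm) in the bay, with its end at (316,50) in the image. The lid is about 0.18 open, with the pull at (310,322). Now I go behind the pull with the fingers shut.

Emit:
jog_arm(commands=[{"wx":0,"wy":0,"wz":-0.6,"tx":-0.04,"ty":-0.002,"tz":0,"jaw":0.0},{"wx":0,"wy":0,"wz":-0.6,"tx":-0.08,"ty":-0.005,"tz":0,"jaw":0.0},{"wx":0,"wy":0,"wz":-0.6,"tx":-0.12,"ty":-0.01,"tz":0.01,"jaw":0.0},{"wx":0,"wy":0,"wz":-0.6,"tx":-0.16,"ty":-0.01,"tz":0.04,"jaw":0.0},{"wx":0,"wy":0,"wz":-0.6,"tx":-0.182,"ty":-0.01,"tz":0.07,"jaw":0.0},{"wx":0,"wy":0,"wz":-0.6,"tx":-0.182,"ty":-0.01,"tz":0.097,"jaw":0.0},{"wx":0,"wy":0,"wz":-0.6,"tx":-0.182,"ty":-0.01,"tz":0.097,"jaw":0.0},{"wx":0,"wy":0,"wz":-0.6,"tx":-0.182,"ty":-0.01,"tz":0.097,"jaw":0.0},{"wx":0,"wy":0,"wz":-0.6,"tx":-0.182,"ty":-0.01,"tz":0.097,"jaw":0.0}])

```text
time_s: 10.0
tcp_pos: [618.6, -40.2, 97.5]
ee_rot: [2.098, 2.338, 0.002]
contact_force: [-0.4, -0.6, -0.1]
grip_width: 0.001
finger_force: 0.0
```

```bash
python3 - <<'E'
from h import *
to([617.5,-49.2,57],95.5)
E
```

```text
t 10.0 tcp [618.6 -40.2  97.5] yawx 96.2 tilt [ 0.001  0.001 -1.   ] j [-0.44  0.6   0.56  1.83 -0.42  0.83  0.44] F [-0.4 -0.6 -0.1] grip 0.001 0.0
shift m [-0.0089 -0.0021  0.0405] turn deg [ 0.1 -0.   0.7]
```

Emit:
jog_arm(commands=[{"wx":0,"wy":0,"wz":0.7,"tx":-0.009,"ty":-0.002,"tz":0.01,"jaw":0.0},{"wx":0,"wy":0,"wz":0.7,"tx":-0.009,"ty":-0.002,"tz":0.03,"jaw":0.0},{"wx":0,"wy":0,"wz":0.7,"tx":-0.009,"ty":-0.002,"tz":0.04,"jaw":0.0},{"wx":0,"wy":0,"wz":0.7,"tx":-0.009,"ty":-0.002,"tz":0.04,"jaw":0.0},{"wx":0,"wy":0,"wz":0.7,"tx":-0.002,"ty":-0.002,"tz":0.04,"jaw":0.0},{"wx":0,"wy":0,"wz":0.7,"tx":0.005,"ty":-0.002,"tz":0.04,"jaw":0.0},{"wx":0,"wy":0,"wz":0.7,"tx":0.012,"ty":-0.002,"tz":0.04,"jaw":0.0},{"wx":0,"wy":0,"wz":0.7,"tx":0.02,"ty":-0.002,"tz":0.04,"jaw":0.0},{"wx":0,"wy":0,"wz":0.7,"tx":0.03,"ty":-0.002,"tz":0.04,"jaw":0.0}])

```text
time_s: 10.75
tcp_pos: [613.3, -12.8, 57.3]
ee_rot: [2.114, 2.32, 0.001]
contact_force: [1.4, -2.7, 0.4]
grip_width: -0.003
finger_force: 1.4
```

```bash
python3 - <<'E'
from h import *
to([587.5+.0953*118,264.4-.9954*118,57],95.5)
E
```

```text
t 10.75 tcp [613.3 -12.8  57.3] yawx 95.3 tilt [ 0.002 -0.001 -1.   ] j [-0.47  0.65  0.53  1.87 -0.46  0.75  0.41] F [ 1.4 -2.7  0.4] grip -0.003 1.3795952868463246
shift m [1.604e-01 4.000e-04 1.000e-04] turn deg [ 0.1  0.1 -0.2]
```

Emit:
jog_arm(commands=[{"wx":0,"wy":0,"wz":0,"tx":0.015,"ty":0,"tz":0,"jaw":0.0},{"wx":0,"wy":0,"wz":0,"tx":0.03,"ty":0,"tz":0,"jaw":0.0},{"wx":0,"wy":0,"wz":0,"tx":0.045,"ty":0,"tz":0,"jaw":0.0},{"wx":0,"wy":0,"wz":0,"tx":0.06,"ty":0,"tz":0,"jaw":0.0},{"wx":0,"wy":0,"wz":0,"tx":0.075,"ty":0,"tz":0,"jaw":0.0},{"wx":0,"wy":0,"wz":0,"tx":0.09,"ty":0,"tz":0,"jaw":0.0},{"wx":0,"wy":0,"wz":0,"tx":0.105,"ty":0,"tz":0,"jaw":0.0},{"wx":0,"wy":0,"wz":0,"tx":0.118,"ty":0,"tz":0,"jaw":0.0},{"wx":0,"wy":0,"wz":0,"tx":0.13,"ty":0,"tz":0,"jaw":0.0},{"wx":0,"wy":0,"wz":0,"tx":0.14,"ty":0,"tz":0,"jaw":0.0},{"wx":0,"wy":0,"wz":0,"tx":0.148,"ty":0,"tz":0,"jaw":0.0},{"wx":0,"wy":0,"wz":0,"tx":0.15,"ty":0,"tz":0,"jaw":0.0}])

```text
time_s: 11.75
tcp_pos: [598.0, 138.7, 56.2]
ee_rot: [-2.112, -2.324, -0.0]
contact_force: [1.2, -1.0, 1.3]
grip_width: 0.0
finger_force: 1.0
```

```bash
python3 - <<'E'
from h import *
to([587.5+.0953*116,264.4-.9954*116,57],95.5)
E
```

```text
t 11.75 tcp [598.  138.7  56.2] yawx 95.5 tilt [-0.     0.001 -1.   ] j [-0.72  0.65  0.54  1.86 -0.47  0.76  0.18] F [ 1.2 -1.   1.3] grip 0.0 0.9958446957170963
shift m [ 0.0101  0.0015 -0.0007] turn deg [-0. -0. -0.]
```

Now short steps until the stop is felt.

Emit:
jog_arm(commands=[{"wx":0,"wy":0,"wz":0,"tx":0.002,"ty":0,"tz":0,"jaw":0.0},{"wx":0,"wy":0,"wz":0,"tx":0.004,"ty":0,"tz":0,"jaw":0.0},{"wx":0,"wy":0,"wz":0,"tx":0.006,"ty":0,"tz":0,"jaw":0.0},{"wx":0,"wy":0,"wz":0,"tx":0.008,"ty":0,"tz":0,"jaw":0.0},{"wx":0,"wy":0,"wz":0,"tx":0.008,"ty":0,"tz":0,"jaw":0.0}])

```text
time_s: 12.17
tcp_pos: [597.5, 144.6, 56.3]
ee_rot: [-2.115, -2.322, 0.0]
contact_force: [0.8, -1.2, 0.1]
grip_width: 0.003
finger_force: 0.6
```

Emit:
jog_arm(commands=[{"wx":0,"wy":0,"wz":0,"tx":0.001,"ty":0,"tz":0,"jaw":0.0},{"wx":0,"wy":0,"wz":0,"tx":0.002,"ty":0,"tz":0,"jaw":0.0},{"wx":0,"wy":0,"wz":0,"tx":0.002,"ty":0,"tz":0,"jaw":0.0}])

```text
time_s: 12.42
tcp_pos: [597.3, 146.6, 56.3]
ee_rot: [-2.115, -2.322, 0.0]
contact_force: [0.1, -1.6, -0.4]
grip_width: 0.002
finger_force: 0.8
```

Emit:
jog_arm(commands=[{"wx":0,"wy":0,"wz":0,"tx":0.001,"ty":0,"tz":0,"jaw":0.0},{"wx":0,"wy":0,"wz":0,"tx":0.002,"ty":0,"tz":0,"jaw":0.0},{"wx":0,"wy":0,"wz":0,"tx":0.002,"ty":0,"tz":0,"jaw":0.0}])

```text
time_s: 12.67
tcp_pos: [597.1, 148.7, 56.3]
ee_rot: [-2.115, -2.323, 0.0]
contact_force: [0.2, -1.6, -0.7]
grip_width: -0.002
finger_force: 0.8
```

Emit:
jog_arm(commands=[{"wx":0,"wy":0,"wz":0,"tx":0.001,"ty":0,"tz":0,"jaw":0.0},{"wx":0,"wy":0,"wz":0,"tx":0.002,"ty":0,"tz":0,"jaw":0.0},{"wx":0,"wy":0,"wz":0,"tx":0.002,"ty":0,"tz":0,"jaw":0.0}])

```text
time_s: 12.92
tcp_pos: [597.1, 148.7, 56.3]
ee_rot: [2.116, 2.321, -0.002]
contact_force: [1.2, -6.3, -1.6]
grip_width: 0.001
finger_force: 2.8
```

Emit:
jog_arm(commands=[{"wx":0,"wy":0,"wz":0,"tx":0.001,"ty":0,"tz":0,"jaw":0.0},{"wx":0,"wy":0,"wz":0,"tx":0.002,"ty":0,"tz":0,"jaw":0.0},{"wx":0,"wy":0,"wz":0,"tx":0.002,"ty":0,"tz":0,"jaw":0.0}])

```text
time_s: 13.17
tcp_pos: [597.1, 148.8, 56.4]
ee_rot: [2.116, 2.318, -0.004]
contact_force: [-0.2, -9.2, 0.1]
grip_width: -0.0
finger_force: 4.7
```

Emit:
jog_arm(commands=[{"wx":0,"wy":0,"wz":0,"tx":-0.005,"ty":0,"tz":0,"jaw":0.0},{"wx":0,"wy":0,"wz":0,"tx":-0.015,"ty":0,"tz":-0.005,"jaw":0.0},{"wx":0,"wy":0,"wz":0,"tx":-0.03,"ty":0,"tz":-0.03,"jaw":0.0},{"wx":0,"wy":0,"wz":0,"tx":-0.06,"ty":0,"tz":-0.06,"jaw":0.0},{"wx":0,"wy":0,"wz":0,"tx":-0.08,"ty":0,"tz":-0.1,"jaw":0.0},{"wx":0,"wy":0,"wz":0,"tx":-0.09,"ty":0,"tz":-0.14,"jaw":0.0},{"wx":0,"wy":0,"wz":0,"tx":-0.09,"ty":0,"tz":-0.18,"jaw":0.0},{"wx":0,"wy":0,"wz":0,"tx":-0.09,"ty":0,"tz":-0.18,"jaw":0.0},{"wx":0,"wy":0,"wz":0,"tx":-0.09,"ty":0,"tz":-0.18,"jaw":0.0}])

```text
time_s: 13.92
tcp_pos: [607.1, 62.9, 239.9]
ee_rot: [2.114, 2.321, 0.01]
contact_force: [0.7, -0.5, -1.5]
grip_width: 0.002
finger_force: 0.0
```

```bash
python3 - <<'E'
from h import *
st()
im,d,K,W=grab("wrist"); cv2.imwrite("pics/w7.png",im[...,::-1])
P=cloud(d,K,W); hsv=cv2.cvtColor(im,cv2.COLOR_RGB2HSV)
q=P[...,:2]-[587.5,264.4]; cx=q@[.0953,-.9954]; cy=q@[.9954,.0953]; z=P[...,2]
l=(abs(z-51)<1.5)&(abs(cy)<40)&(hsv[...,2]>150)&(cx<150); print("lid",np.percentile(cx[l],[.2,1,99,99.8]))
b=(z>63)&(z<70)&(cx>50)&(cx<150)&(abs(cy)<36); print("pull",b.sum(),np.percentile(cx[b],[2,50,98]))
E
```

```text
t 13.92 tcp [607.1  62.9 239.9] yawx 95.3 tilt [ 0.006  0.003 -1.   ] j [-0.71  0.42  0.69  1.75 -0.3   1.07  0.17] F [ 0.7 -0.5 -1.5] grip 0.002 0.0
lid [ 33.34141118  33.70204997 120.07412993 120.25932078]
pull 1023 [ 93.09699773  98.73541862 104.56419232]
```

View pics/w7.png

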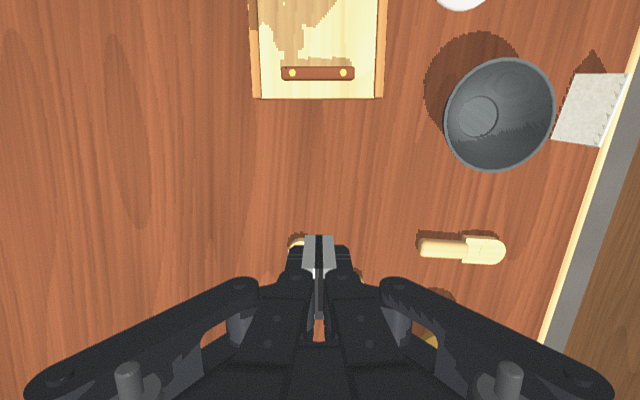

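The picture shows the lid's end flush with the case end at row 98 and the pull at (317,72). The lid end measures x≈120 mm and the pull x≈98 mm, so the lid is home.

```bash
python3 -c "
from station import ctrl
print(ctrl.finish_job())"
```

```text
the job is handed in; nothing more can be done
None
```

The paddle lies flat on the felt in the wide bay, the lid is slid fully home, and the job is handed in at about 14 s; the gripper touched nothing else on the bench.

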